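# Make up two register spares kits

### The arm

A 6-joint arm with a two-finger parallel gripper is mounted at the origin on the work surface. World frame = base frame: x ahead of the robot, y to its left, z up, the work surface at z = 0. Lengths are in m, angles in degrees, forces in N, time in s.
With the tool pointing down it reaches from about 0.325 to 0.9 m from the base axis. Payload 6.1 kg.
Tool frame: the origin (TCP) lies between the finger pads; the fingertips stand robot.tips_ahead ahead of it and the grasp point (between the pads) lies 2 mm behind it (robot.tips_ahead is the distance from the TCP to the fingertips, in m); z points along the fingers, y is the line along which they close (so a half turn about z gives the same grasp; the last joint's range is limited). The gripper opens to 85 mm and grips with 20 to 120 N. Pads are 22 mm wide; open, the fingers measure 114 mm over their backs; the gripper's body (76 mm by 85 mm) begins 54 mm behind the grasp point. The pads swing forward as they close: fully open they stand 13 mm farther back than shut.
Start: joints at [-72.256, 12.628, 87.462, -0, 79.91, -7.225], TCP at [0.264, -0.567, 0.248] pointing down, gripper open.
Joint ranges: [-170.65, 170.65], [-52.31, 119.04], [5.05, 147.46], [-71.25, 251.25], [11.57, 151.72], [-153.62, 153.62]. Speed limits (degrees/s): [147.25, 147.25, 172.46, 180, 180, 180].

### API

Orientations are given as a 3x3 rotation matrix whose columns are the frame's x, y, z axes.
In Python, from station import robot gives the robot as it stands.
- The arm moves only by the tool apply_moves, never from a script. Its argument "steps" is a list of rows, each a list of 7 numbers: the closure, from 0 (fully open) to 1 (shut), then the shift along the tool's x, y, z in mm, then the turn, a rotation vector about the tool's x, y, z in units of 6 degrees (1.0 is 6 degrees). A call has 1 to 5 rows; each row is the pose to reach, as a shift and turn from the pose commanded when the call began, along the tool's axes at that moment; what a row does not reach only later rows make up. A row lasts 1/12 s, in which the tool goes at most 41.7 mm and 7.16 degrees, less where a joint would pass 70% of its speed; a pose out of reach is approached as far as the arm can. A call with a gripper value outside its range is refused whole. The fingers move at their own pace and stop on an object; "force" is the grip in N (left out, the last holds). Time passes only in rows, so rows that repeat a pose let the fingers close. It gives the time, the measured TCP pose, the force, the opening and the grip force at its end, in the units of the state.
- robot.get_state(): the state, without advancing time (a new reading comes with each control period).
- robot.read_camera(name): name is "scene" or "top"; returns a dict with "pixels" (480x640x3 uint8, red, green, blue), "camera_matrix" (3x3 intrinsics, pixels), "k1" (the pictures are not rectified: a ray, as slopes to the right and down, at radius r is drawn at 1 + k1 r^2 times it, then the intrinsics apply), "rvec" (rotation vector, rad) and "tvec" (3), from world to camera coordinates, as OpenCV has them. Camera axes: x right, y down, z forward; pixel columns grow to the right and rows downward; lengths in m; the calibration is good to about 2 mm. A picture is of the moment at which its call begins. There is no depth.
- robot.finish_job(): hands the job in; it is judged then, once.
The state is a dict: "clock": time; "joints": joint angles; "qvel": joint speeds; "effort": joint torques, N m; "tcp_pos": TCP position; "tcp_rot": TCP orientation; "wrist_force": force on the tool from outside, world axes, zero at the start; "wrist_torque": the same for the moment, N m; "grip_width": opening from 0.0 (shut) to 1.0 (fully open); "finger_force": force on a finger pad.
Only numpy, scipy, OpenCV 4.12 (cv2) and the standard library are available. Lean on these libraries where they do the work, as an engineer would, in place of code of your own. Each camera call takes 0.05 s, during which the arm holds its last target. There are 200 camera calls.

### The job

Two cash registers are going out, and each needs its spares kit: put the wide till roll, the ink ribbon cassette and the drawer lock in the three-compartment tray, and the narrow till roll and the mains adapter in the two-compartment tray. Each piece goes into the one compartment that suits its size, sitting flat on the tray's floor the way up it stands now, rolls and lock upright. Do not disturb the coin cup.

Things in the scene. Friction and masses are not known exactly. Their poses are not given: they have to be found in the camera images.
- tray3: Three-compartment cream tray, fixed, 164 (x) by 154 (y) mm, walls 4 mm thick, 10 mm high; its floor is 3 mm above its origin (centre of underside). Compartments (size x by y, centre in tray frame, mm): 64 by 146 at (-46, 0) for the cassette, its long side along tray y; 88 by 88 at (34, 29) for the wide roll; 88 by 54 at (34, -46) for the lock. Yaw within 0.25 rad.
- tray2: Two-compartment cream tray, fixed, 84 (x) by 184 (y) mm, walls 4 mm thick, 10 mm high; its floor is 3 mm above its origin (centre of underside). Compartments (size x by y, centre in tray frame, mm): 76 by 72 at (0, 52) for the narrow roll; 76 by 100 at (0, -38) for the adapter, its long side along tray y, either way round. Yaw within 0.25 rad.
- roll_wide: Wide (large) till roll: white paper roll standing on end, 60 mm across, 76 mm tall, about 160 g. Origin at the centre of its underside, z up along its axis.
- roll_narrow: Narrow (small) till roll: white paper roll standing on end, 45 mm across, 57 mm tall, about 70 g. Origin at the centre of its underside, z up along its axis.
- cassette: Ink ribbon cassette: flat black plastic bar lying flat, 36 (its x) by 120 (its y) by 24 mm high, with two grey knobs and a grey label on top (flat marks to the touch), about 80 g. Origin at the centre of its underside; grip it across its 36 mm width (its x).
- lock: Cash-drawer lock: steel barrel 22 mm across standing on a round flange 34 mm across and 6 mm thick, 38 mm tall in all, dark key slot in the top, about 90 g. Origin at the centre of its underside, z up along the barrel.
- adapter: Mains adapter: grey plastic block lying flat, 50 (its x) by 75 (its y) by 32 mm high, two brass pins 5 mm across standing 18 mm up from its top, 22 mm to the +y side of its centre; about 140 g. Origin at the centre of its underside; grip it across its 50 mm width (its x).
- coin_cup: Coin cup, to be left alone: loose open cream plastic box with coins in it, 62 (x) by 72 (y) mm, 30 mm high, standing among the stock. Origin at the centre of its underside.

How it is judged (in metres and radians):
At the end, for the whole second after the job is handed in: Every piece in its own compartment of its tray (centre within about 10 to 16 mm of the compartment's, the lock up to 29 mm along the tray's x), underside within 3.5 mm of the floor, upright within 0.09 rad, at rest; coin cup within 20 mm of its start (x of cassette in the frame of tray3 between -0.062 and -0.03 m and y of cassette in the frame of tray3 between -0.016 and 0.016 m and z of cassette in the frame of tray3 between 0 and 0.0065 m and angle between each of cassette, roll_wide, lock, roll_narrow, adapter's own z axis and vertical below 0.09 rad and linear speed of each of cassette, roll_wide, lock, roll_narrow, adapter below 0.02 m/s and angular speed of each of cassette, roll_wide, lock, roll_narrow, adapter below 0.2 rad/s and x of roll_wide in the frame of tray3 between 0.018 and 0.05 m and y of roll_wide in the frame of tray3 between 0.013 and 0.045 m and z of roll_wide in the frame of tray3 between 0 and 0.0065 m and x of lock in the frame of tray3 between 0.005 and 0.063 m and y of lock in the frame of tray3 between -0.058 and -0.034 m and z of lock in the frame of tray3 between 0 and 0.0065 m and x of roll_narrow in the frame of tray2 between -0.018 and 0.018 m and y of roll_narrow in the frame of tray2 between 0.036 and 0.068 m and z of roll_narrow in the frame of tray2 between 0 and 0.0065 m and x of adapter in the frame of tray2 between -0.015 and 0.015 m and y of adapter in the frame of tray2 between -0.053 and -0.023 m and z of adapter in the frame of tray2 between 0 and 0.0065 m and distance of coin_cup from where it was at the start of the episode below 0.02 m); the robot touches nothing.
It fails at once if the coin cup is pushed more than 20 mm or tipped (distance of coin_cup from where it was at the start of the episode above 0.02 m or angle between coin_cup's own z axis and vertical above 0.3 rad).
It also fails if it takes over 136 s, if anything falls off the work surface, if the arm or the gripper's body presses on something with over 40 N, if the wrist force passes 120 N, or if a joint passes its speed limit or range.

## Working session

There is one attempt and no reset: what is moved stays moved. The work goes in short steps, Python scripts to look and compute and a tool call to move; the robot and the scene stay as the last step left them, time stands still between calls to the robot, and variables do not carry over. Pictures are saved under pics/ and viewed, at most 14 in all, crops included, and the job is handed in when it is done.

Besides the shell and the picture viewer there is one more tool, called after ">>>" as name(argument=value, ...), one argument or row to a line, values as JSON. apply_moves: Moves the arm, as the interface text tells. Its arguments: {"type":"object","properties":{"steps":{"type":"array","items":{"type":"array","items":{"type":"number"}}},"force":{"type":"number"}},"required":["steps"]}

```bash
ls; mkdir -p pics
python3 - <<'E'
from station import robot
import cv2,numpy as np
print(robot.tips_ahead); s=robot.get_state(); print(s)
for n in("top","scene"):
    c=robot.read_camera(n); cv2.imwrite(f"pics/{n}0.png",c["pixels"][:,:,::-1]); print(n,c["camera_matrix"],c["k1"],c["rvec"],c["tvec"])
    np.savez(f"{n}.npz",**c)
E
```

```text
pics
0.017
{'clock': 0.0, 'joints': array([-7.22544833e+01,  1.26757366e+01,  8.75256870e+01, -7.70652093e-04,
        7.99118754e+01, -7.22396295e+00]), 'qvel': array([-0.01972918,  0.05950109, -0.02471324, -0.05513653,  0.02476939,
       -0.02056608]), 'effort': array([ 4.57918050e-04, -4.96903288e+01, -3.89393270e+01, -2.15053619e-04,
        1.11166920e-02, -2.75284145e-05]), 'tcp_pos': array([ 0.26365913, -0.56602402,  0.2471946 ]), 'tcp_rot': array([[ 9.06531851e-01,  4.22136973e-01, -6.15315115e-04],
       [ 4.22137356e-01, -9.06529934e-01,  1.87931416e-03],
       [ 2.35526422e-04, -1.96340564e-03, -9.99998045e-01]]), 'wrist_force': array([-0.64933479, -0.32513404, -0.03577192]), 'wrist_torque': array([0.00649789, 0.0039927 , 0.0142972 ]), 'finger_force': 0.0, 'grip_width': 0.9983692901367373}
top [[533.54621885   0.         324.81454319]
 [  0.         533.54621885 238.73087226]
 [  0.           0.           1.        ]] -0.04136777692682244 [ 2.13038575 -2.17852992  0.14891051] [0.0237102  0.58111141 1.08907873]
scene [[446.76495367   0.         318.6083102 ]
 [  0.         446.76495367 240.77080597]
 [  0.           0.           1.        ]] -0.03465488224427107 [ 0.92996704  2.63961743 -0.89216229] [ 0.42138696 -0.26483563  0.95730029]
```

View pics/top0.png

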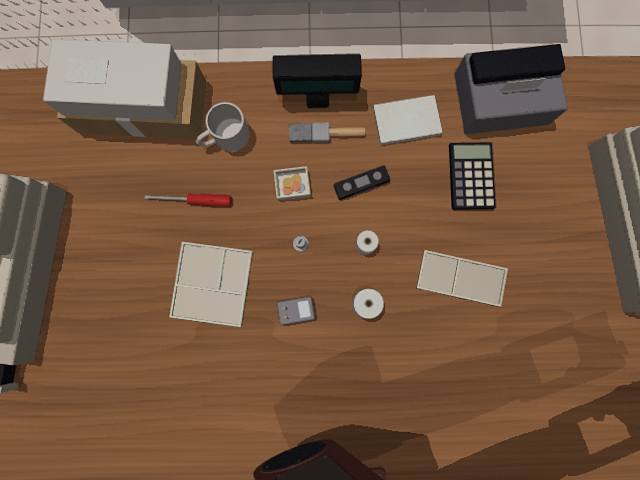

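View pics/scene0.png

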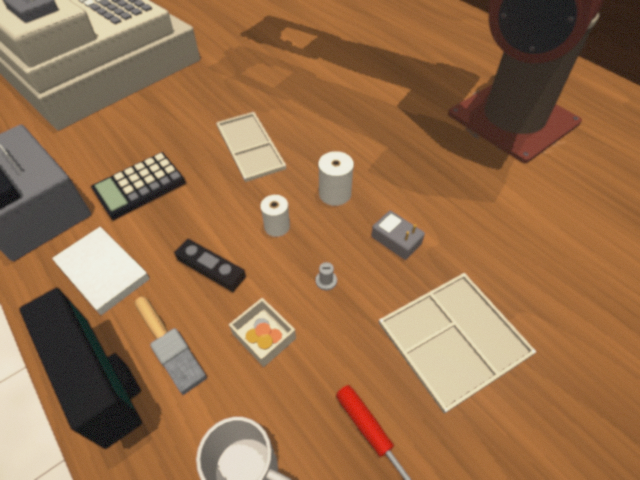

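The top view has tray3 at about (211,284), tray2 at (462,278), the wide roll at (368,304) and the narrow roll at (368,242). The lock is at (301,243), the adapter at (296,311), the cassette at (362,183) and the cup at (293,184). Next I'll enlarge this area.

Run:
```python
import cv2
i=cv2.imread("pics/top0.png")
a=i[155:335,160:345];b=i[155:335,325:515]
cv2.imwrite("pics/a.png",cv2.resize(a,None,fx=3.2,fy=3.2,interpolation=cv2.INTER_CUBIC))
cv2.imwrite("pics/b.png",cv2.resize(b,None,fx=3.2,fy=3.2,interpolation=cv2.INTER_CUBIC))
```

```text
(no output)
```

View pics/a.png

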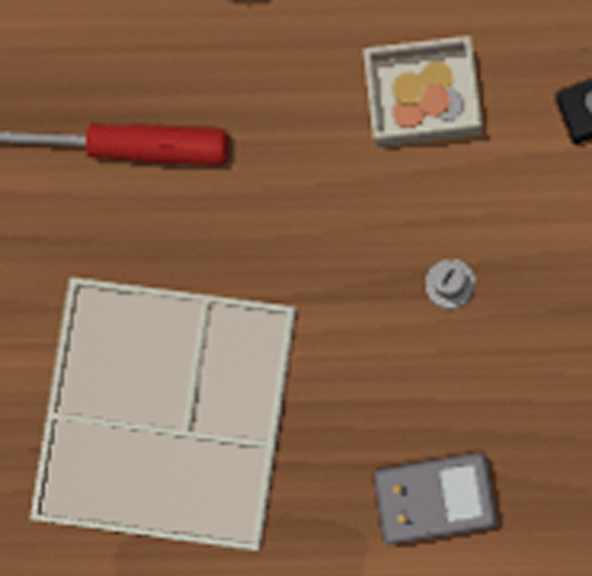

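View pics/b.png

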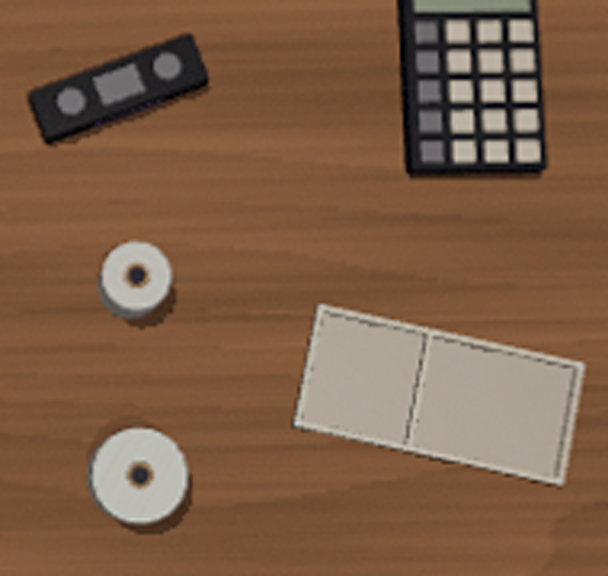

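```bash
cat > h.py <<'E'
import numpy as np,cv2
def ray(c,uv):
    K=c["camera_matrix"]; d=(np.array(uv,float)-[K[0,2],K[1,2]])/K[0,0]; p=d.copy(); k=float(c["k1"])
    for _ in range(20): p=d/(1+k*(p@p))
    R=cv2.Rodrigues(c["rvec"])[0]; return -R.T@c["tvec"].ravel(), R.T@np.array([*p,1])
def at(c,uv,z):
    o,d=ray(c,uv); return (o+d*(z-o[2])/d[2])
def moves(s,x,y,z,yaw):
    "rows to have TCP at x,y,z, tool y axis (closing line) at world angle yaw deg (mod 180): shift mm, turn in 6deg units"
    R=s["tcp_rot"]; p=R.T@(np.array([x,y,z])-s["tcp_pos"])*1e3
    out=[]
    for yw in(yaw,yaw+180):
        a=np.radians(yw); Y=np.array([np.cos(a),np.sin(a),0]);Z=np.array([0,0,-1.]);X=np.cross(Y,Z)
        out.append(np.degrees(cv2.Rodrigues(R.T@np.c_[X,Y,Z])[0].ravel())/6)
    return p.round(1),[o.round(2) for o in out]
E
python3 - <<'E'
from h import *
c=dict(np.load("top.npz"))
def P(l,ox,z): return np.array([at(c,((u+.5)/3.2-.5+ox,(v+.5)/3.2-.5+155),z) for u,v in l])
def rect(n,l,ox,z):
    q=P(l,ox,z)*1e3; m=q.mean(0); ed=[np.linalg.norm(q[i]-q[(i+1)%4]).round(1) for i in range(4)]
    t=(q[0]+q[3]-q[1]-q[2])[:2]; y=t/np.linalg.norm(t)   # image-left dir = +y
    print(n,m.round(1),ed,"yaw",np.degrees(np.arctan2(-y[0],y[1])).round(1)); return m[:2],np.c_[[y[1],-y[0]],y]
m3,R3=rect("tray3",[(70,278),(296,307),(259,550),(31,519)],160,.010)
m2,R2=rect("tray2",[(319,304),(585,363),(563,486),(294,427)],325,.010)
for n,m,R,o in(("cas",m3,R3,(-46,0)),("wide",m3,R3,(34,29)),("lock",m3,R3,(34,-46)),("nar",m2,R2,(0,52)),("ada",m2,R2,(0,-38))): print("goal",n,(m+R@o).round(1))
rect("cas",[(31,93),(191,34),(208,75),(48,136)],325,.024)
rect("ada",[(376,471),(484,452),(494,525),(386,541)],160,.032)
rect("cup",[(364,47),(470,36),(484,127),(377,146)],160,.030)
print("nar",P([(136,276)],325,.057),"wide",P([(139,475)],325,.076),"lock",P([(452,276)],160,.038))
E
```

```text
tray3 [493.7 257.4  10. ] [np.float64(155.2), np.float64(163.8), np.float64(154.1), np.float64(163.4)] yaw -8.7
tray2 [ 493.4 -283.7   10. ] [np.float64(184.3), np.float64(84.6), np.float64(184.6), np.float64(85.1)] yaw -13.8
goal cas [448.2 264.3]
goal wide [531.7 281. ]
goal lock [520.4 206.8]
goal nar [ 505.8 -233.2]
goal ada [ 484.3 -320.6]
cas [708.3 -73.3  24. ] [np.float64(117.0), np.float64(30.8), np.float64(117.1), np.float64(31.9)] yaw 19.7
ada [433.4  75.1  32. ] [np.float64(71.7), np.float64(47.9), np.float64(71.1), np.float64(45.9)] yaw 7.9
cup [707.1  78.7  30. ] [np.float64(72.3), np.float64(63.8), np.float64(73.1), np.float64(69.1)] yaw 6.9
nar [[ 0.57254119 -0.07708442  0.057     ]] wide [[ 0.4438762  -0.07320617  0.076     ]] lock [[0.57807852 0.06135091 0.038     ]]
```

>>> apply_moves(
  steps=[
    [0,154,-122,0,0,0,-5.5],
    [0,154,-122,0,0,0,-5.5],
    [0,154,-122,0,0,0,-5.5],
    [0,154,-122,0,0,0,-5.5],
    [0,154,-122,0,0,0,-5.5],
  ],
  force=40,
)

```text
clock: 0.52
tcp_pos: [0.3527, -0.3879, 0.2476]
tcp_rot: [[0.524, 0.851, -0.0], [0.851, -0.524, 0.002], [0.001, -0.001, -1.0]]
wrist_force: [0.3, -0.3, 0.1]
grip_width: 1.003
finger_force: 0.0
```

Run:
```python
from h import *
from station import robot
s=robot.get_state(); print(s["clock"],s["tcp_pos"],moves(s,.578,.061,.15,0))
```

```text
0.5167 [ 0.35268287 -0.38785951  0.24763574] (array([500.2, -43.4,  98.4]), [array([-0.01, -0.02, -5.27]), array([-2.000e-02,  1.000e-02,  2.473e+01])])
```

>>> apply_moves(
  steps=[
    [0,200,-20,0,0,0,-5.34],
    [0,200,-20,0,0,0,-5.34],
    [0,200,-20,0,0,0,-5.34],
    [0,200,-20,0,0,0,-5.34],
    [0,200,-20,0,0,0,-5.34],
  ],
)

```text
clock: 0.93
tcp_pos: [0.4415, -0.2081, 0.248]
tcp_rot: [[-0.007, 1.0, -0.0], [1.0, 0.007, 0.001], [0.001, -0.0, -1.0]]
wrist_force: [0.2, -0.5, -0.2]
grip_width: 1.003
finger_force: 0.0
```

>>> apply_moves(
  steps=[
    [0,190,80,0,0,0,0],
    [0,190,80,0,0,0,0],
    [0,190,80,0,0,0,0],
    [0,190,80,0,0,0,0],
    [0,190,80,0,0,0,0],
  ],
)

```text
clock: 1.35
tcp_pos: [0.5212, -0.0185, 0.2481]
tcp_rot: [[-0.0, 1.0, -0.0], [1.0, 0.0, 0.0], [0.0, -0.0, -1.0]]
wrist_force: [0.8, 0.3, -0.1]
grip_width: 0.997
finger_force: 0.0
```

>>> apply_moves(
  steps=[
    [0,80,50,50,0,0,0],
    [0,80,50,50,0,0,0],
    [0,80,50,50,0,0,0],
    [0,80,50,50,0,0,0],
    [0,80,50,50,0,0,0],
  ],
)

```text
clock: 1.77
tcp_pos: [0.5701, 0.0602, 0.1966]
tcp_rot: [[-0.003, 1.0, -0.003], [1.0, 0.003, -0.0], [-0.0, -0.003, -1.0]]
wrist_force: [0.9, -1.1, 0.7]
grip_width: 1.004
finger_force: 0.0
```

Run:
```python
from h import *
from station import robot
s=robot.get_state(); print(s["clock"],s["tcp_pos"],s["tcp_rot"].round(3),s["joints"],moves(s,.578,.061,.15,0))
```

```text
1.7667 [0.57013611 0.06016571 0.19663538] [[-0.003  1.    -0.003]
 [ 1.     0.003 -0.   ]
 [-0.    -0.003 -1.   ]] [-1.84612780e+00  8.15958566e+00  9.82508823e+01 -1.85165978e-02
  7.37885780e+01 -1.99033970e+00] (array([ 0.8,  8. , 46.6]), [array([-0.03,  0.  ,  0.02]), array([ -0.  ,  -0.05, -29.98])])
```

>>> apply_moves(
  steps=[
    [0,1,8,40,0,0,0],
    [0,1,8,80,0,0,0],
    [0,1,8,110,0,0,0],
    [0,1,8,130,0,0,0],
    [0,1,8,130,0,0,0],
  ],
)

```text
clock: 2.18
tcp_pos: [0.575, 0.0588, 0.0638]
tcp_rot: [[0.001, 1.0, -0.009], [1.0, -0.001, -0.0], [-0.0, -0.009, -1.0]]
wrist_force: [-1.8, -0.7, -0.6]
grip_width: 1.001
finger_force: 0.0
```

Run:
```python
from h import *
from station import robot
s=robot.get_state(); print(s["clock"],s["tcp_pos"])
i=robot.read_camera("scene")["pixels"][:,:,::-1]
cv2.imwrite("pics/s1.png",cv2.resize(i[150:330,230:450],None,fx=3,fy=3))
```

```text
2.1833 [0.57496872 0.05878536 0.0637871 ]
```

View pics/s1.png

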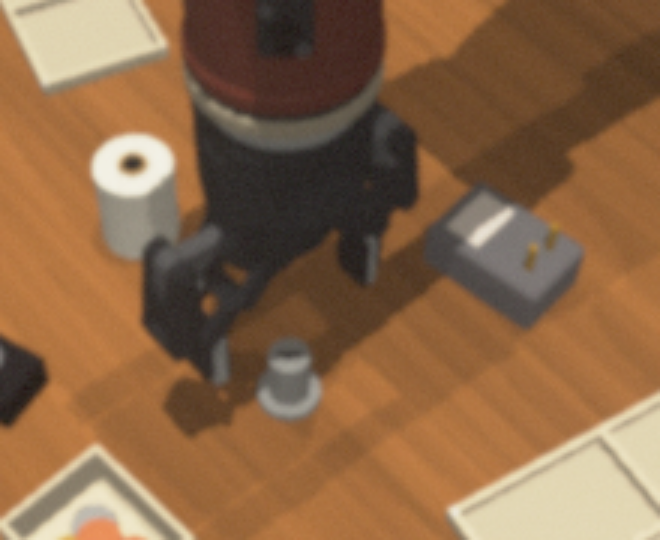

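The fingers straddle the lock: tips at about (217,370) and (370,270), lock at (290,380). I'll go down and grip.

>>> apply_moves(
  steps=[
    [0,1,1,20,0,0,0],
    [0,1,1,37,0,0,0],
    [0,1,1,37,0,0,0],
    [0,1,1,37,0,0,0],
    [0,1,1,37,0,0,0],
  ],
)

```text
clock: 2.65
tcp_pos: [0.5817, 0.0607, 0.0339]
tcp_rot: [[0.0, 1.0, 0.003], [1.0, -0.0, -0.0], [-0.0, 0.003, -1.0]]
wrist_force: [-0.2, 0.8, 0.4]
grip_width: 0.998
finger_force: 0.0
```

>>> apply_moves(
  steps=[
    [1,0,0,0,0,0,0],
    [1,0,0,0,0,0,0],
    [1,0,0,0,0,0,0],
    [1,0,0,0,0,0,0],
    [1,0,0,0,0,0,0],
  ],
)

```text
clock: 3.07
tcp_pos: [0.5801, 0.0613, 0.0316]
tcp_rot: [[-0.0, 1.0, 0.0], [1.0, 0.0, 0.0], [0.0, 0.0, -1.0]]
wrist_force: [-0.9, 0.3, 0.5]
grip_width: 0.297
finger_force: 0.7
```

>>> apply_moves(
  steps=[
    [1,0,0,0,0,0,0],
    [1,0,0,0,0,0,0],
    [1,0,0,0,0,0,0],
    [1,0,0,0,0,0,0],
    [1,0,0,0,0,0,0],
  ],
)

```text
clock: 3.48
tcp_pos: [0.5803, 0.0613, 0.0317]
tcp_rot: [[-0.0, 1.0, 0.0], [1.0, 0.0, 0.0], [0.0, 0.0, -1.0]]
wrist_force: [-0.8, 0.8, 5.3]
grip_width: 0.245
finger_force: 39.4
```

>>> apply_moves(
  steps=[
    [1,0,0,0,0,0,0],
    [1,0,0,0,0,0,0],
    [1,0,0,0,0,0,0],
    [1,0,0,0,0,0,0],
    [1,0,0,0,0,0,0],
  ],
)

```text
clock: 3.9
tcp_pos: [0.5803, 0.0612, 0.0317]
tcp_rot: [[-0.0, 1.0, 0.0], [1.0, 0.0, 0.0], [0.0, 0.0, -1.0]]
wrist_force: [-0.8, -0.4, 4.0]
grip_width: 0.238
finger_force: 39.4
```

>>> apply_moves(
  steps=[
    [1,0,0,-25,0,0,0],
    [1,0,0,-60,0,0,0],
    [1,0,0,-90,0,0,0],
    [1,0,0,-90,0,0,0],
    [1,0,0,-90,0,0,0],
  ],
)

```text
clock: 4.32
tcp_pos: [0.5815, 0.0612, 0.1232]
tcp_rot: [[-0.0, 1.0, 0.004], [1.0, 0.0, -0.0], [-0.0, 0.004, -1.0]]
wrist_force: [-0.6, 0.0, -0.8]
grip_width: 0.24
finger_force: 39.3
```

>>> apply_moves(
  steps=[
    [1,30,-12,0,0,0,0],
    [1,70,-28,0,0,0,0],
    [1,106,-43,0,0,0,0],
    [1,135,-55,0,0,0,0],
    [1,146,-60,0,0,0,0],
  ],
)

```text
clock: 4.73
tcp_pos: [0.5164, 0.2102, 0.1187]
tcp_rot: [[-0.003, 1.0, -0.005], [1.0, 0.003, 0.0], [0.0, -0.005, -1.0]]
wrist_force: [0.8, 0.8, -0.6]
grip_width: 0.242
finger_force: 39.4
```

>>> apply_moves(
  steps=[
    [1,0,0,0,0,0,0],
    [1,0,0,25,0,0,0],
    [1,0,0,50,0,0,0],
    [1,0,0,60,0,0,0],
    [1,0,0,60,0,0,0],
  ],
)

```text
clock: 5.15
tcp_pos: [0.5171, 0.2053, 0.0572]
tcp_rot: [[0.001, 1.0, -0.008], [1.0, -0.001, -0.002], [-0.002, -0.008, -1.0]]
wrist_force: [-0.6, 0.3, -1.6]
grip_width: 0.237
finger_force: 39.4
```

>>> apply_moves(
  steps=[
    [1,0,0,0,0,0,0],
    [1,0,0,0,0,0,0],
    [1,0,0,0,0,0,0],
    [1,0,0,0,0,0,0],
    [1,0,0,0,0,0,0],
  ],
)

```text
clock: 5.57
tcp_pos: [0.5208, 0.2073, 0.0624]
tcp_rot: [[-0.0, 1.0, 0.002], [1.0, 0.0, 0.0], [0.0, 0.002, -1.0]]
wrist_force: [-0.3, 1.6, -1.3]
grip_width: 0.24
finger_force: 39.4
```

Run:
```python
from h import *
from station import robot
s=robot.get_state(); print(s["clock"],s["tcp_pos"],moves(s,.5204,.2068,.0352,0)[0],s["joints"])
i=robot.read_camera("scene")["pixels"][:,:,::-1]
cv2.imwrite("pics/s2.png",cv2.resize(i[210:410,350:570],None,fx=3,fy=3))
```

```text
5.5667 [0.52082541 0.20731034 0.06244615] [-0.5 -0.5 27.2] [ 1.36453345e+01  1.58533102e+01  1.05236998e+02 -2.02052681e-03
  5.87964808e+01  1.36412939e+01]
```

View pics/s2.png

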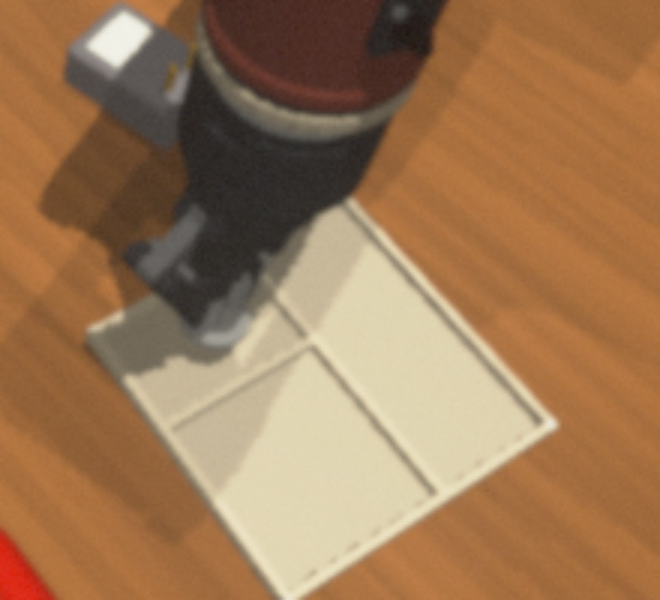

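The lock hangs over its compartment, flange at about (222,335), so I'll lower and release it.

>>> apply_moves(
  steps=[
    [1,0,0,10,0,0,0],
    [1,0,0,18,0,0,0],
    [1,0,0,24,0,0,0],
    [1,0,0,27,0,0,0],
    [1,0,0,27,0,0,0],
  ],
)

```text
clock: 6.03
tcp_pos: [0.5192, 0.2071, 0.0346]
tcp_rot: [[-0.001, 1.0, -0.003], [1.0, 0.001, -0.001], [-0.001, -0.003, -1.0]]
wrist_force: [-6.1, -2.7, 13.3]
grip_width: 0.238
finger_force: 40.5
```

>>> apply_moves(
  steps=[
    [1,0,0,0,0,0,0],
    [1,0,0,0,0,0,0],
    [1,0,0,0,0,0,0],
    [1,0,0,0,0,0,0],
    [1,0,0,0,0,0,0],
  ],
)

```text
clock: 6.45
tcp_pos: [0.5192, 0.2071, 0.0346]
tcp_rot: [[-0.0, 1.0, -0.002], [1.0, 0.0, -0.001], [-0.001, -0.002, -1.0]]
wrist_force: [-7.1, -2.5, 11.2]
grip_width: 0.239
finger_force: 40.5
```

>>> apply_moves(
  steps=[
    [0.5,0,0,0,0,0,0],
    [0.4,0,0,0,0,0,0],
    [0.4,0,0,0,0,0,0],
    [0.4,0,0,0,0,0,0],
    [0.4,0,0,0,0,0,0],
  ],
)

```text
clock: 6.87
tcp_pos: [0.5198, 0.2072, 0.0339]
tcp_rot: [[-0.0, 1.0, -0.0], [1.0, 0.0, -0.0], [-0.0, -0.0, -1.0]]
wrist_force: [0.6, 0.1, -0.3]
grip_width: 0.602
finger_force: 0.0
```

>>> apply_moves(
  steps=[
    [0.4,0,0,-30,0,0,0],
    [0.2,0,0,-65,0,0,0],
    [0,0,0,-105,0,0,0],
    [0,0,0,-130,0,0,0],
    [0,0,0,-130,0,0,0],
  ],
)

```text
clock: 7.28
tcp_pos: [0.5241, 0.2083, 0.1716]
tcp_rot: [[-0.0, 1.0, 0.011], [1.0, 0.0, 0.003], [0.003, 0.011, -1.0]]
wrist_force: [0.7, 0.2, 1.5]
grip_width: 1.001
finger_force: 0.0
```

>>> apply_moves(
  steps=[
    [0,-30,-8,0,0,0,0],
    [0,-70,-19,0,0,0,0],
    [0,-110,-30,0,0,0,0],
    [0,-150,-41,0,0,0,0],
    [0,-190,-51,0,0,0,0],
  ],
)

```text
clock: 7.7
tcp_pos: [0.4678, 0.0159, 0.1637]
tcp_rot: [[-0.001, 1.0, -0.001], [1.0, 0.001, -0.0], [-0.0, -0.001, -1.0]]
wrist_force: [1.1, -1.1, 0.0]
grip_width: 1.0
finger_force: 0.0
```

>>> apply_moves(
  steps=[
    [0,-40,-10,0,0,0,0],
    [0,-70,-19,0,0,0,0],
    [0,-90,-25,0,0,0,0],
    [0,-90,-25,0,0,0,0],
    [0,-90,-25,0,0,0,0],
  ],
)

```text
clock: 8.12
tcp_pos: [0.4437, -0.0736, 0.1639]
tcp_rot: [[0.003, 1.0, -0.0], [1.0, -0.003, 0.0], [0.0, -0.0, -1.0]]
wrist_force: [-0.0, 0.1, 0.8]
grip_width: 1.0
finger_force: 0.0
```

Run:
```python
from h import *
from station import robot
i=robot.read_camera("scene")["pixels"][:,:,::-1]
cv2.imwrite("pics/s3.png",i)
s=robot.get_state(); print(s["clock"],s["tcp_pos"],moves(s,.444,-.073,.05,0)[0])
```

```text
8.1667 [ 0.44389543 -0.07275797  0.1639463 ] [-3.000e-01  1.000e-01  1.139e+02]
```

View pics/s3.png

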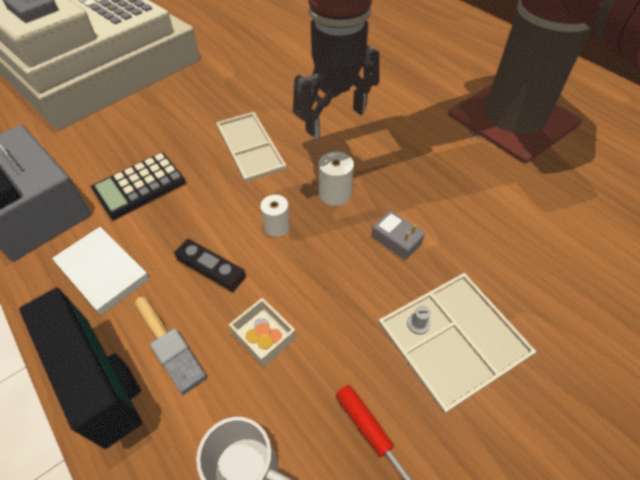

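The lock stands in its compartment at (419,320), and the gripper is above the wide roll at (336,180). Going down.

>>> apply_moves(
  steps=[
    [0,0,0,35,0,0,0],
    [0,0,0,70,0,0,0],
    [0,0,0,95,0,0,0],
    [0,0,0,110,0,0,0],
    [0,0,0,114,0,0,0],
  ],
)

```text
clock: 8.58
tcp_pos: [0.4417, -0.0705, 0.0469]
tcp_rot: [[-0.002, 1.0, -0.006], [1.0, 0.002, 0.002], [0.002, -0.006, -1.0]]
wrist_force: [-1.6, 0.4, -0.3]
grip_width: 0.998
finger_force: 0.0
```

>>> apply_moves(
  steps=[
    [0,0,0,0,0,0,0],
    [0,0,0,0,0,0,0],
    [1,0,0,0,0,0,0],
    [1,0,0,0,0,0,0],
    [1,0,0,0,0,0,0],
  ],
)

```text
clock: 9.0
tcp_pos: [0.4452, -0.0731, 0.0519]
tcp_rot: [[-0.0, 1.0, 0.002], [1.0, 0.0, -0.001], [-0.001, 0.002, -1.0]]
wrist_force: [-0.4, 0.5, 3.8]
grip_width: 0.677
finger_force: 42.4
```

>>> apply_moves(
  steps=[
    [1,0,0,0,0,0,0],
    [1,0,0,0,0,0,0],
    [1,0,0,0,0,0,0],
    [1,0,0,0,0,0,0],
    [1,0,0,0,0,0,0],
  ],
)

```text
clock: 9.42
tcp_pos: [0.4453, -0.0731, 0.0519]
tcp_rot: [[-0.0, 1.0, 0.003], [1.0, 0.0, -0.001], [-0.001, 0.003, -1.0]]
wrist_force: [-1.2, 0.6, 5.7]
grip_width: 0.683
finger_force: 42.4
```

>>> apply_moves(
  steps=[
    [1,0,0,0,0,0,0],
    [1,0,0,0,0,0,0],
    [1,0,0,-3,0,0,0],
    [1,0,0,-10,0,0,0],
    [1,0,0,-20,0,0,0],
  ],
)

```text
clock: 9.83
tcp_pos: [0.4432, -0.0726, 0.0703]
tcp_rot: [[-0.0, 1.0, -0.002], [1.0, 0.0, 0.001], [0.001, -0.002, -1.0]]
wrist_force: [-0.2, -0.8, -0.4]
grip_width: 0.676
finger_force: 43.1
```

>>> apply_moves(
  steps=[
    [1,0,0,-25,0,0,0],
    [1,20,5,-50,0,0,0],
    [1,54,14,-70,0,0,0],
    [1,92,23,-70,0,0,0],
    [1,130,33,-70,0,0,0],
  ],
)

```text
clock: 10.25
tcp_pos: [0.4788, 0.0582, 0.1436]
tcp_rot: [[0.002, 1.0, 0.005], [1.0, -0.002, -0.0], [-0.0, 0.005, -1.0]]
wrist_force: [0.5, -0.9, -1.1]
grip_width: 0.686
finger_force: 43.4
```

>>> apply_moves(
  steps=[
    [1,38,10,0,0,0,0],
    [1,76,20,0,0,0,0],
    [1,114,30,0,0,0,0],
    [1,150,39,0,0,0,0],
    [1,180,45,0,0,0,0],
  ],
)

```text
clock: 10.67
tcp_pos: [0.5225, 0.2399, 0.1415]
tcp_rot: [[-0.001, 1.0, 0.001], [1.0, 0.001, 0.001], [0.001, 0.001, -1.0]]
wrist_force: [0.4, 0.5, -0.6]
grip_width: 0.678
finger_force: 43.4
```

>>> apply_moves(
  steps=[
    [1,25,7,0,0,0,0],
    [1,44,10,0,0,0,0],
    [1,44,10,20,0,0,0],
    [1,44,10,40,0,0,0],
    [1,44,10,50,0,0,0],
  ],
)

```text
clock: 11.08
tcp_pos: [0.5308, 0.2813, 0.0889]
tcp_rot: [[-0.001, 1.0, -0.002], [1.0, 0.001, -0.001], [-0.001, -0.002, -1.0]]
wrist_force: [-1.2, -0.9, -1.7]
grip_width: 0.683
finger_force: 43.4
```

>>> apply_moves(
  steps=[
    [1,0,0,0,0,0,0],
    [1,0,0,0,0,0,0],
    [1,0,0,0,0,0,0],
    [1,0,0,0,0,0,0],
    [1,0,0,0,0,0,0],
  ],
)

```text
clock: 11.5
tcp_pos: [0.5329, 0.2813, 0.0918]
tcp_rot: [[0.0, 1.0, 0.002], [1.0, -0.0, 0.001], [0.001, 0.002, -1.0]]
wrist_force: [0.9, -0.0, -1.4]
grip_width: 0.681
finger_force: 43.4
```

Run:
```python
from h import *
from station import robot
i=robot.read_camera("scene")["pixels"][:,:,::-1]
cv2.imwrite("pics/s4.png",cv2.resize(i[210:410,350:570],None,fx=3,fy=3))
s=robot.get_state(); print(s["clock"],s["tcp_pos"],moves(s,.5317,.281,.0549,0)[0])
```

```text
11.55 [0.53276408 0.2812638  0.09157416] [-0.3 -1.1 36.7]
```

View pics/s4.png

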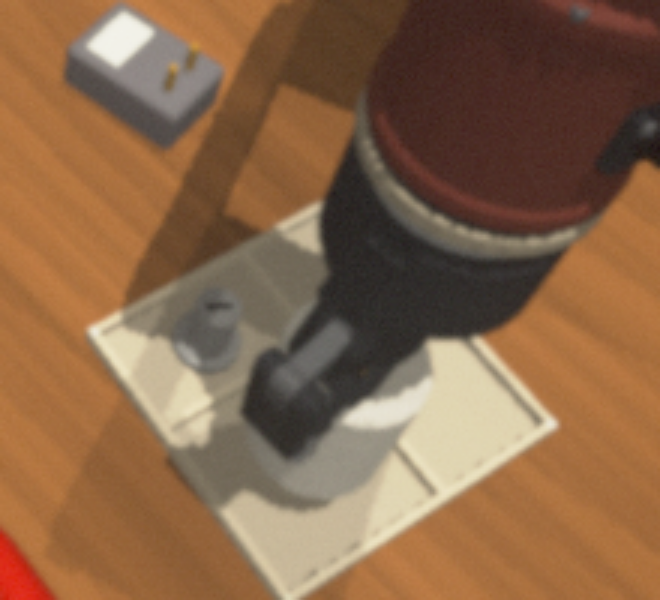

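The roll (base at about (320,470)) is over the big compartment and the lock at (207,335) is clear, so I'll lower and release.

>>> apply_moves(
  steps=[
    [1,0,0,15,0,0,0],
    [1,0,-1,26,0,0,0],
    [1,0,-1,33,0,0,0],
    [1,0,-1,36,0,0,0],
    [1,0,-1,37,0,0,0],
  ],
)

```text
clock: 11.97
tcp_pos: [0.53, 0.2809, 0.0547]
tcp_rot: [[-0.0, 1.0, -0.003], [1.0, 0.0, -0.001], [-0.001, -0.003, -1.0]]
wrist_force: [-11.3, -5.9, 21.7]
grip_width: 0.681
finger_force: 45.5
```

>>> apply_moves(
  steps=[
    [1,0,0,0,0,0,0],
    [1,0,0,0,0,0,0],
    [1,0,0,0,0,0,0],
    [1,0,0,0,0,0,0],
    [1,0,0,0,0,0,0],
  ],
)

```text
clock: 12.38
tcp_pos: [0.5304, 0.2811, 0.0547]
tcp_rot: [[-0.0, 1.0, -0.002], [1.0, 0.0, -0.001], [-0.001, -0.002, -1.0]]
wrist_force: [-6.1, -2.9, 11.9]
grip_width: 0.682
finger_force: 44.8
```

>>> apply_moves(
  steps=[
    [0,0,0,0,0,0,0],
    [0,0,0,0,0,0,0],
    [0,0,0,0,0,0,0],
    [0,0,0,0,0,0,0],
    [0,0,0,0,0,0,0],
  ],
)

```text
clock: 12.8
tcp_pos: [0.5309, 0.2812, 0.053]
tcp_rot: [[-0.0, 1.0, -0.0], [1.0, 0.0, -0.0], [-0.0, -0.0, -1.0]]
wrist_force: [-0.3, -1.0, -0.3]
grip_width: 1.002
finger_force: 0.0
```

>>> apply_moves(
  steps=[
    [0,0,0,-20,0,0,0],
    [0,0,0,-50,0,0,0],
    [0,0,0,-85,0,0,0],
    [0,0,0,-110,0,0,0],
    [0,0,0,-110,0,0,0],
  ],
)

```text
clock: 13.22
tcp_pos: [0.5347, 0.2826, 0.1704]
tcp_rot: [[-0.0, 1.0, 0.01], [1.0, 0.0, 0.004], [0.004, 0.01, -1.0]]
wrist_force: [1.3, 0.7, 1.3]
grip_width: 0.999
finger_force: 0.0
```

Run:
```python
from h import *
from station import robot
s=robot.get_state(); print(s["clock"],s["tcp_pos"],moves(s,.4334,.0751,.10,7.9))
```

```text
13.2167 [0.53468163 0.28263453 0.17036348] (array([-207.8, -102.1,   68.5]), [array([ 0.1 , -0.03, -1.31]), array([-0.04, -0.15, 28.69])])
```

>>> apply_moves(
  steps=[
    [0,-35,-16,0,0,0,-0.3],
    [0,-70,-33,0,0,0,-0.7],
    [0,-105,-50,0,0,0,-1.31],
    [0,-140,-66,0,0,0,-1.31],
    [0,-175,-83,0,0,0,-1.31],
  ],
)

```text
clock: 13.63
tcp_pos: [0.4468, 0.105, 0.1627]
tcp_rot: [[-0.138, 0.99, -0.0], [0.99, 0.138, -0.0], [-0.0, -0.0, -1.0]]
wrist_force: [1.0, -0.7, 0.5]
grip_width: 1.003
finger_force: 0.0
```

Run:
```python
from h import *
from station import robot
s=robot.get_state(); print(s["clock"],s["tcp_pos"],moves(s,.4334,.0751,.10,7.9))
```

```text
13.6333 [0.44681662 0.10496426 0.16268398] (array([-27.7, -17.4,  62.7]), [array([-0.  ,  0.  ,  0.01]), array([-0.000e+00, -1.000e-02, -2.999e+01])])
```

>>> apply_moves(
  steps=[
    [0,-20,-12,0,0,0,0],
    [0,-28,-17,0,0,0,0],
    [0,-28,-17,30,0,0,0],
    [0,-28,-17,60,0,0,0],
    [0,-28,-17,80,0,0,0],
  ],
)

```text
clock: 14.05
tcp_pos: [0.4344, 0.0762, 0.0814]
tcp_rot: [[-0.136, 0.991, -0.001], [0.991, 0.136, 0.0], [0.0, -0.0, -1.0]]
wrist_force: [0.1, -0.3, 0.1]
grip_width: 1.0
finger_force: 0.0
```

Run:
```python
from h import *
from station import robot
i=robot.read_camera("scene")["pixels"][:,:,::-1]
cv2.imwrite("pics/s5.png",cv2.resize(i[110:310,280:500],None,fx=3,fy=3))
s=robot.get_state(); print(s["clock"],s["tcp_pos"],moves(s,.4334,.0751,.028,7.9)[0])
```

```text
14.1 [0.43158596 0.07627608 0.07784682] [-1.5  2.  49.8]
```

View pics/s5.png

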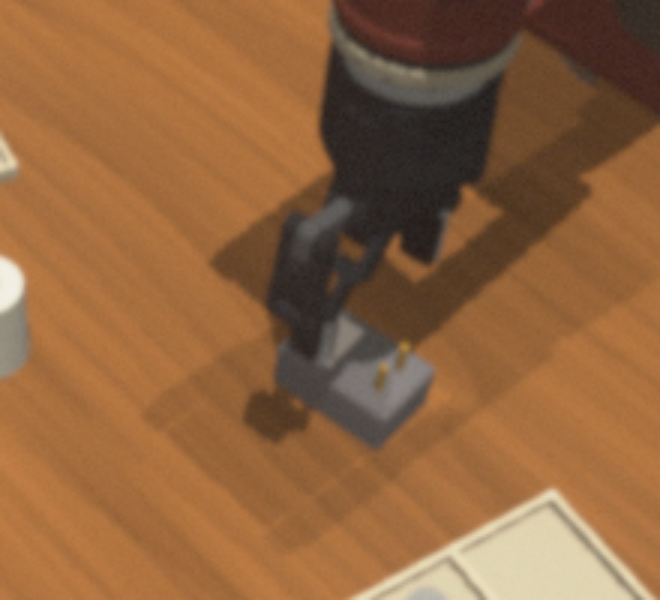

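The fingers straddle the adapter at about (320,340), with the pins clear at (380,375) and (403,355). Going down to grip.

>>> apply_moves(
  steps=[
    [0,0,0,25,0,0,0],
    [0,0,0,43,0,0,0],
    [0,0,0,54,0,0,0],
    [0,0,0,54,0,0,0],
    [0,0,0,54,0,0,0],
  ],
)

```text
clock: 14.52
tcp_pos: [0.435, 0.0765, 0.0293]
tcp_rot: [[-0.137, 0.991, -0.001], [0.991, 0.137, 0.0], [0.0, -0.001, -1.0]]
wrist_force: [-0.1, -0.0, -0.1]
grip_width: 0.997
finger_force: 0.0
```

>>> apply_moves(
  steps=[
    [0,0,0,0,0,0,0],
    [1,0,0,0,0,0,0],
    [1,0,0,0,0,0,0],
    [1,0,0,0,0,0,0],
    [1,0,0,0,0,0,0],
  ],
)

```text
clock: 14.93
tcp_pos: [0.4357, 0.0762, 0.0302]
tcp_rot: [[-0.137, 0.991, 0.001], [0.991, 0.137, 0.0], [-0.0, 0.001, -1.0]]
wrist_force: [-2.2, 0.1, 5.0]
grip_width: 0.578
finger_force: 42.1
```

>>> apply_moves(
  steps=[
    [1,0,0,0,0,0,0],
    [1,0,0,0,0,0,0],
    [1,0,0,0,0,0,0],
    [1,0,0,0,0,0,0],
    [1,0,0,0,0,0,0],
  ],
)

```text
clock: 15.35
tcp_pos: [0.4357, 0.0762, 0.0303]
tcp_rot: [[-0.137, 0.991, 0.001], [0.991, 0.137, 0.0], [-0.0, 0.001, -1.0]]
wrist_force: [-1.5, 0.4, 5.5]
grip_width: 0.575
finger_force: 42.1
```

>>> apply_moves(
  steps=[
    [1,0,0,-10,0,0,0],
    [1,0,0,-30,0,0,0],
    [1,0,0,-60,0,0,0],
    [1,0,0,-90,0,0,0],
    [1,0,0,-110,0,0,0],
  ],
)

```text
clock: 15.77
tcp_pos: [0.4358, 0.0761, 0.1425]
tcp_rot: [[-0.137, 0.991, 0.003], [0.991, 0.137, 0.0], [-0.0, 0.003, -1.0]]
wrist_force: [0.9, 0.3, -1.5]
grip_width: 0.576
finger_force: 42.1
```

Run:
```python
from h import *
from station import robot
i=robot.read_camera("scene")["pixels"][:,:,::-1]
cv2.imwrite("pics/s6.png",cv2.resize(i[70:270,280:500],None,fx=3,fy=3))
s=robot.get_state(); print(s["clock"],s["tcp_pos"],moves(s,.4843,-.3206,.1,-13.8))
```

```text
15.8167 [0.43822239 0.07618193 0.14607294] (array([-399.3,   -9.1,   46.5]), [array([ 0.08, -0.  ,  3.61]), array([ 1.000e-02,  1.200e-01, -2.639e+01])])
```

>>> apply_moves(
  steps=[
    [1,-30,0,0,0,0,0],
    [1,-70,-1,0,0,0,0],
    [1,-110,-2,0,0,0,0],
    [1,-150,-3,0,0,0,0],
    [1,-190,-3,0,0,0,0],
  ],
)

```text
clock: 16.23
tcp_pos: [0.4576, -0.1141, 0.1396]
tcp_rot: [[-0.137, 0.991, 0.0], [0.991, 0.137, -0.0], [-0.0, 0.0, -1.0]]
wrist_force: [0.9, 0.7, -1.2]
grip_width: 0.577
finger_force: 42.0
```

>>> apply_moves(
  steps=[
    [1,-40,-1,0,0,0,0.5],
    [1,-80,-1,0,0,0,1.3],
    [1,-120,-2,0,0,0,2.2],
    [1,-155,-3,0,0,0,3.0],
    [1,-185,-3,0,0,0,3.61],
  ],
)

```text
clock: 16.65
tcp_pos: [0.4799, -0.2988, 0.1394]
tcp_rot: [[0.244, 0.97, -0.0], [0.97, -0.244, -0.0], [-0.0, -0.0, -1.0]]
wrist_force: [0.1, 0.8, -2.3]
grip_width: 0.575
finger_force: 42.0
```

>>> apply_moves(
  steps=[
    [1,0,0,0,0,0,0],
    [1,0,0,0,0,0,0],
    [1,0,0,0,0,0,0],
    [1,0,0,0,0,0,0],
    [1,0,0,0,0,0,0],
  ],
)

```text
clock: 17.07
tcp_pos: [0.4803, -0.2948, 0.1392]
tcp_rot: [[0.237, 0.972, -0.0], [0.972, -0.237, 0.0], [0.0, -0.0, -1.0]]
wrist_force: [0.2, -0.9, -1.7]
grip_width: 0.573
finger_force: 42.1
```

Run:
```python
from h import *
from station import robot
s=robot.get_state(); print(s["clock"],s["tcp_pos"],moves(s,.4843,-.3206,.0333,-13.8))
```

```text
17.0667 [ 0.48029953 -0.29482079  0.13919593] (array([-24.1,  10. , 105.9]), [array([-0.  , -0.  ,  0.02]), array([ 1.000e-02, -1.000e-02, -2.998e+01])])
```

>>> apply_moves(
  steps=[
    [1,-15,6,0,0,0,0],
    [1,-24,10,10,0,0,0],
    [1,-24,10,40,0,0,0],
    [1,-24,10,65,0,0,0],
    [1,-24,10,75,0,0,0],
  ],
)

```text
clock: 17.48
tcp_pos: [0.4827, -0.3193, 0.0609]
tcp_rot: [[0.237, 0.971, -0.004], [0.971, -0.237, 0.004], [0.003, -0.005, -1.0]]
wrist_force: [-1.7, 0.9, -2.4]
grip_width: 0.576
finger_force: 42.0
```

>>> apply_moves(
  steps=[
    [1,0,0,0,0,0,0],
    [1,0,0,0,0,0,0],
    [1,0,0,0,0,0,0],
    [1,0,0,0,0,0,0],
    [1,0,0,0,0,0,0],
  ],
)

```text
clock: 17.9
tcp_pos: [0.4854, -0.3226, 0.0661]
tcp_rot: [[0.238, 0.971, 0.002], [0.971, -0.238, -0.002], [-0.001, 0.003, -1.0]]
wrist_force: [0.9, 0.3, -1.2]
grip_width: 0.571
finger_force: 42.0
```

Run:
```python
from h import *
from station import robot
i=robot.read_camera("scene")["pixels"][:,:,::-1]
cv2.imwrite("pics/s7.png",cv2.resize(i[30:230,180:400],None,fx=3,fy=3))
s=robot.get_state(); print(s["clock"],s["tcp_pos"],moves(s,.4843,-.3206,.0333,-13.8))
```

```text
17.95 [ 0.48521659 -0.3224655   0.06582763] (array([ 1.6, -1.4, 32.5]), [array([0.02, 0.01, 0.  ]), array([-2.e-02,  3.e-02, -3.e+01])])
```

View pics/s7.png

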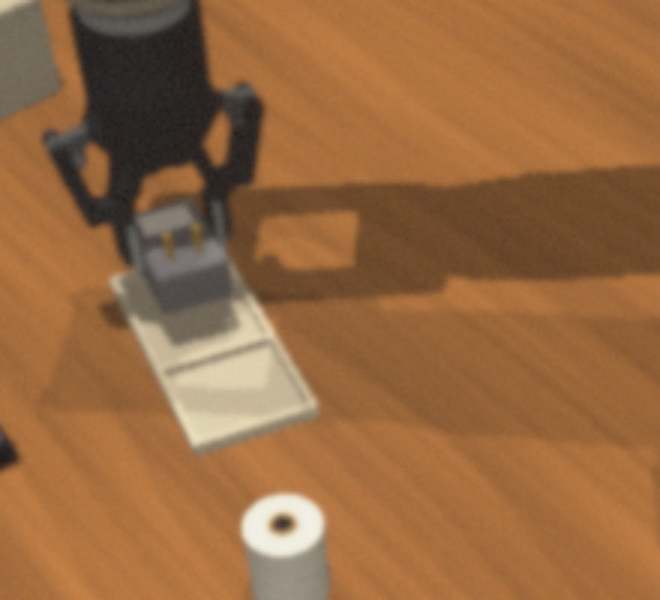

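The adapter at (185,265) is lined up over the long compartment. Lowering.

>>> apply_moves(
  steps=[
    [1,1,-1,13,0,0,0],
    [1,1,-1,23,0,0,0],
    [1,1,-1,30,0,0,0],
    [1,1,-1,33,0,0,0],
    [1,1,-1,33,0,0,0],
  ],
)

```text
clock: 18.37
tcp_pos: [0.4829, -0.32, 0.0326]
tcp_rot: [[0.238, 0.971, -0.003], [0.971, -0.238, 0.002], [0.001, -0.003, -1.0]]
wrist_force: [-9.4, 8.2, 21.7]
grip_width: 0.575
finger_force: 45.8
```

>>> apply_moves(
  steps=[
    [1,0,0,0,0,0,0],
    [1,0,0,0,0,0,0],
    [1,0,0,0,0,0,0],
    [1,0,0,0,0,0,0],
    [1,0,0,0,0,0,0],
  ],
)

```text
clock: 18.78
tcp_pos: [0.4829, -0.32, 0.0325]
tcp_rot: [[0.238, 0.971, -0.002], [0.971, -0.238, 0.002], [0.001, -0.003, -1.0]]
wrist_force: [-10.5, 7.1, 20.5]
grip_width: 0.572
finger_force: 45.7
```

>>> apply_moves(
  steps=[
    [0.2,0,0,0,0,0,0],
    [0.1,0,0,0,0,0,0],
    [0.1,0,0,0,0,0,0],
    [0.1,0,0,0,0,0,0],
    [0.1,0,0,0,0,0,0],
  ],
)

```text
clock: 19.2
tcp_pos: [0.4834, -0.3205, 0.0306]
tcp_rot: [[0.238, 0.971, -0.001], [0.971, -0.238, 0.001], [0.0, -0.001, -1.0]]
wrist_force: [0.6, -1.1, -0.4]
grip_width: 0.902
finger_force: 0.0
```

>>> apply_moves(
  steps=[
    [0,0,0,-20,0,0,0],
    [0,0,0,-50,0,0,0],
    [0,0,0,-85,0,0,0],
    [0,0,0,-110,0,0,0],
    [0,0,0,-110,0,0,0],
  ],
)

```text
clock: 19.62
tcp_pos: [0.4868, -0.3233, 0.1479]
tcp_rot: [[0.238, 0.971, 0.008], [0.971, -0.238, -0.007], [-0.005, 0.009, -1.0]]
wrist_force: [0.9, -0.8, 0.9]
grip_width: 1.0
finger_force: 0.0
```

Run:
```python
from h import *
from station import robot
s=robot.get_state(); print(s["clock"],s["tcp_pos"],moves(s,.5725,-.0771,.1,0))
```

```text
19.6167 [ 0.48676571 -0.32328759  0.14790788] (array([259.8,  24.2,  46.9]), [array([ 0.08,  0.06, -2.3 ]), array([ 0.08, -0.12, 27.7 ])])
```

>>> apply_moves(
  steps=[
    [0,40,4,0,0,0,-0.4],
    [0,80,9,0,0,0,-0.9],
    [0,120,13,0,0,0,-1.5],
    [0,160,18,0,0,0,-2.1],
    [0,200,22,0,0,0,-2.3],
  ],
)

```text
clock: 20.03
tcp_pos: [0.5529, -0.1299, 0.1408]
tcp_rot: [[-0.003, 1.0, -0.0], [1.0, 0.003, 0.0], [0.0, -0.0, -1.0]]
wrist_force: [0.7, -0.9, -0.1]
grip_width: 0.998
finger_force: 0.0
```

>>> apply_moves(
  steps=[
    [0,30,11,0,0,0,0],
    [0,54,20,0,0,0,0],
    [0,54,20,20,0,0,0],
    [0,54,20,40,0,0,0],
    [0,54,20,50,0,0,0],
  ],
)

```text
clock: 20.45
tcp_pos: [0.5713, -0.0764, 0.0884]
tcp_rot: [[-0.002, 1.0, -0.003], [1.0, 0.002, 0.001], [0.001, -0.003, -1.0]]
wrist_force: [-0.4, -0.7, 0.2]
grip_width: 1.003
finger_force: 0.0
```

>>> apply_moves(
  steps=[
    [0,0,0,0,0,0,0],
    [0,0,0,0,0,0,0],
    [0,0,0,0,0,0,0],
    [0,0,0,0,0,0,0],
    [0,0,0,0,0,0,0],
  ],
)

```text
clock: 20.87
tcp_pos: [0.5735, -0.0782, 0.0926]
tcp_rot: [[0.0, 1.0, 0.002], [1.0, -0.0, -0.001], [-0.001, 0.002, -1.0]]
wrist_force: [-0.1, 0.1, 0.8]
grip_width: 0.998
finger_force: 0.0
```

Run:
```python
from h import *
from station import robot
i=robot.read_camera("scene")["pixels"][:,:,::-1]
cv2.imwrite("pics/s8.png",cv2.resize(i[80:280,180:400],None,fx=3,fy=3))
s=robot.get_state(); print(s["clock"],s["tcp_pos"],moves(s,.5725,-.0771,.036,0))
```

```text
20.9167 [ 0.57335048 -0.07814772  0.09239897] (array([ 1.1, -1. , 56.4]), [array([ 0.02,  0.  , -0.  ]), array([ 1.e-02, -3.e-02,  3.e+01])])
```

View pics/s8.png

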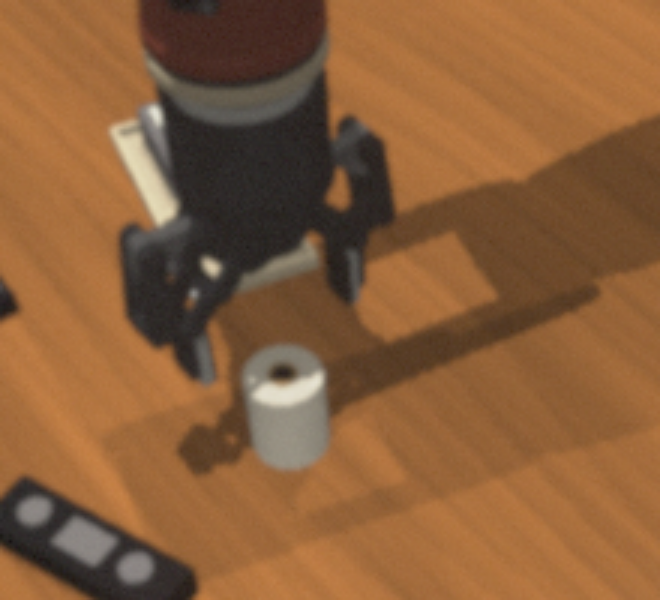

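The fingers straddle the narrow roll, tips at (203,375) and (348,295), roll at (285,405). Going down to grip, then lift and carry.

>>> apply_moves(
  steps=[
    [0,0,0,25,0,0,0],
    [0,0,0,44,0,0,0],
    [0,0,0,54,0,0,0],
    [0,0,0,54,0,0,0],
    [0,0,0,54,0,0,0],
  ],
)

```text
clock: 21.33
tcp_pos: [0.5725, -0.0777, 0.0372]
tcp_rot: [[-0.0, 1.0, -0.001], [1.0, 0.0, 0.0], [0.0, -0.001, -1.0]]
wrist_force: [-0.1, 0.1, 0.3]
grip_width: 0.996
finger_force: 0.0
```

>>> apply_moves(
  steps=[
    [1,0,0,0,0,0,0],
    [1,0,0,0,0,0,0],
    [1,0,0,0,0,0,0],
    [1,0,0,0,0,0,0],
    [1,0,0,0,0,0,0],
  ],
)

```text
clock: 21.75
tcp_pos: [0.5737, -0.0779, 0.0386]
tcp_rot: [[-0.0, 1.0, 0.002], [1.0, 0.0, -0.001], [-0.001, 0.002, -1.0]]
wrist_force: [0.1, 0.1, 5.8]
grip_width: 0.505
finger_force: 40.7
```

>>> apply_moves(
  steps=[
    [1,0,0,0,0,0,0],
    [1,0,0,0,0,0,0],
    [1,0,0,0,0,0,0],
    [1,0,0,0,0,0,0],
    [1,0,0,0,0,0,0],
  ],
)

```text
clock: 22.17
tcp_pos: [0.5737, -0.0779, 0.0386]
tcp_rot: [[-0.0, 1.0, 0.002], [1.0, 0.0, -0.001], [-0.001, 0.002, -1.0]]
wrist_force: [-0.5, -0.3, 6.3]
grip_width: 0.506
finger_force: 40.9
```

>>> apply_moves(
  steps=[
    [1,0,0,-10,0,0,0],
    [1,0,0,-30,0,0,0],
    [1,0,0,-60,0,0,0],
    [1,0,0,-85,0,0,0],
    [1,0,0,-90,0,0,0],
  ],
)

```text
clock: 22.58
tcp_pos: [0.5754, -0.0783, 0.1328]
tcp_rot: [[-0.0, 1.0, 0.007], [1.0, 0.0, -0.002], [-0.002, 0.007, -1.0]]
wrist_force: [1.1, -0.3, -0.7]
grip_width: 0.5
finger_force: 40.7
```

>>> apply_moves(
  steps=[
    [1,-30,-13,0,0,0,0],
    [1,-65,-28,0,0,0,0],
    [1,-100,-43,0,0,0,0],
    [1,-135,-58,0,0,0,0],
    [1,-155,-67,0,0,0,0],
  ],
)

```text
clock: 23.0
tcp_pos: [0.5038, -0.2353, 0.127]
tcp_rot: [[0.001, 1.0, -0.001], [1.0, -0.001, -0.001], [-0.001, -0.001, -1.0]]
wrist_force: [-0.0, 0.3, -1.1]
grip_width: 0.503
finger_force: 40.8
```

>>> apply_moves(
  steps=[
    [1,0,0,0,0,0,0],
    [1,0,0,20,0,0,0],
    [1,0,0,45,0,0,0],
    [1,0,0,55,0,0,0],
    [1,0,0,55,0,0,0],
  ],
)

```text
clock: 23.42
tcp_pos: [0.5033, -0.2306, 0.0689]
tcp_rot: [[-0.0, 1.0, -0.006], [1.0, 0.0, 0.004], [0.004, -0.006, -1.0]]
wrist_force: [0.1, 0.5, -1.1]
grip_width: 0.504
finger_force: 40.8
```

>>> apply_moves(
  steps=[
    [1,0,0,0,0,0,0],
    [1,0,0,0,0,0,0],
    [1,0,0,0,0,0,0],
    [1,0,0,0,0,0,0],
    [1,0,0,0,0,0,0],
  ],
)

```text
clock: 23.83
tcp_pos: [0.5064, -0.2329, 0.0733]
tcp_rot: [[-0.0, 1.0, 0.001], [1.0, 0.0, -0.001], [-0.001, 0.001, -1.0]]
wrist_force: [0.3, 0.1, 0.1]
grip_width: 0.505
finger_force: 40.8
```

Run:
```python
from h import *
from station import robot
i=robot.read_camera("scene")["pixels"][:,:,::-1]
cv2.imwrite("pics/s9.png",cv2.resize(i[30:230,180:400],None,fx=3,fy=3))
s=robot.get_state(); print(s["clock"],s["tcp_pos"],moves(s,.5058,-.2332,.039,0))
```

```text
23.8833 [ 0.50619199 -0.23287804  0.07312542] (array([-0.3, -0.4, 34.1]), [array([0.01, 0.01, 0.  ]), array([-1.e-02,  2.e-02, -3.e+01])])
```

View pics/s9.png

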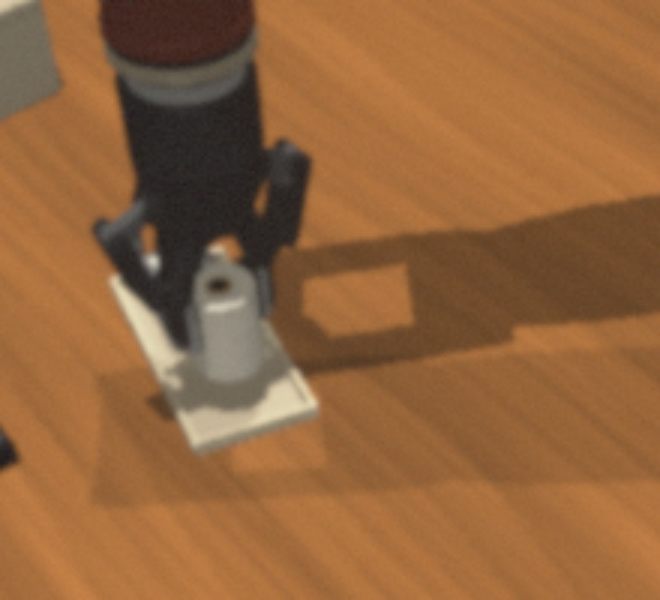

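The narrow roll at (228,330) is over its compartment. I'll lower it, release, and go on towards the cassette.

>>> apply_moves(
  steps=[
    [1,0,0,12,0,0,0],
    [1,0,0,22,0,0,0],
    [1,0,0,29,0,0,0],
    [1,0,0,32,0,0,0],
    [1,0,0,32,0,0,0],
  ],
)

```text
clock: 24.3
tcp_pos: [0.5048, -0.2322, 0.0408]
tcp_rot: [[-0.0, 1.0, -0.003], [1.0, 0.0, 0.002], [0.002, -0.003, -1.0]]
wrist_force: [-8.0, 3.8, 16.6]
grip_width: 0.503
finger_force: 43.1
```

>>> apply_moves(
  steps=[
    [1,0,0,0,0,0,0],
    [1,0,0,0,0,0,0],
    [1,0,0,0,0,0,0],
    [1,0,0,0,0,0,0],
    [1,0,0,0,0,0,0],
  ],
)

```text
clock: 24.72
tcp_pos: [0.5048, -0.2322, 0.0408]
tcp_rot: [[-0.0, 1.0, -0.003], [1.0, 0.0, 0.001], [0.001, -0.003, -1.0]]
wrist_force: [-8.2, 4.2, 16.8]
grip_width: 0.506
finger_force: 43.1
```

>>> apply_moves(
  steps=[
    [0.2,0,0,0,0,0,0],
    [0.2,0,0,0,0,0,0],
    [0.2,0,0,0,0,0,0],
    [0.2,0,0,0,0,0,0],
    [0.2,0,0,0,0,0,0],
  ],
)

```text
clock: 25.13
tcp_pos: [0.5054, -0.2325, 0.0397]
tcp_rot: [[-0.0, 1.0, -0.001], [1.0, 0.0, 0.0], [0.0, -0.001, -1.0]]
wrist_force: [0.2, -0.3, 0.5]
grip_width: 0.798
finger_force: 0.0
```

>>> apply_moves(
  steps=[
    [0,0,0,-20,0,0,0],
    [0,0,0,-50,0,0,0],
    [0,0,0,-85,0,0,0],
    [0,0,0,-110,0,0,0],
    [0,0,0,-110,0,0,0],
  ],
)

```text
clock: 25.55
tcp_pos: [0.5091, -0.2348, 0.1568]
tcp_rot: [[-0.0, 1.0, 0.009], [1.0, 0.0, -0.006], [-0.006, 0.009, -1.0]]
wrist_force: [0.8, -0.6, 0.6]
grip_width: 1.001
finger_force: 0.0
```

>>> apply_moves(
  steps=[
    [0,24,30,0,0,0,0],
    [0,48,60,0,0,0,0],
    [0,72,90,0,0,0,0],
    [0,96,120,0,0,0,0],
    [0,110,138,0,0,0,0],
  ],
)

```text
clock: 25.97
tcp_pos: [0.6458, -0.1199, 0.1496]
tcp_rot: [[-0.002, 1.0, 0.001], [1.0, 0.002, 0.001], [0.001, 0.001, -1.0]]
wrist_force: [0.1, -0.0, 0.4]
grip_width: 1.004
finger_force: 0.0
```

>>> apply_moves(
  steps=[
    [0,20,25,0,0,0,-0.5],
    [0,35,45,0,0,0,-1.3],
    [0,50,64,0,0,0,-2.2],
    [0,50,64,0,0,0,-3.0],
    [0,50,64,0,0,0,-3.28],
  ],
)

```text
clock: 26.38
tcp_pos: [0.7083, -0.0711, 0.1488]
tcp_rot: [[-0.343, 0.939, -0.001], [0.939, 0.343, 0.0], [0.001, -0.001, -1.0]]
wrist_force: [0.5, -0.3, -0.3]
grip_width: 0.998
finger_force: 0.0
```

>>> apply_moves(
  steps=[
    [0,0,0,0,0,0,0],
    [0,0,0,25,0,0,0],
    [0,0,0,50,0,0,0],
    [0,0,0,65,0,0,0],
    [0,0,0,65,0,0,0],
  ],
)

```text
clock: 26.8
tcp_pos: [0.7041, -0.0722, 0.0796]
tcp_rot: [[-0.336, 0.942, -0.009], [0.942, 0.336, 0.002], [0.005, -0.008, -1.0]]
wrist_force: [-0.5, 0.4, -0.7]
grip_width: 1.001
finger_force: 0.0
```

>>> apply_moves(
  steps=[
    [0,0,0,0,0,0,0],
    [0,0,0,0,0,0,0],
    [0,0,0,0,0,0,0],
    [0,0,0,0,0,0,0],
    [0,0,0,0,0,0,0],
  ],
)

```text
clock: 27.22
tcp_pos: [0.7086, -0.0728, 0.0869]
tcp_rot: [[-0.337, 0.942, 0.002], [0.942, 0.337, -0.001], [-0.001, 0.002, -1.0]]
wrist_force: [0.6, -0.0, -0.0]
grip_width: 1.001
finger_force: 0.0
```

Run:
```python
from h import *
from station import robot
i=robot.read_camera("scene")["pixels"][:,:,::-1]
cv2.imwrite("pics/s10.png",cv2.resize(i[80:340,130:420],None,fx=2.2,fy=2.2))
s=robot.get_state(); print(s["clock"],s["tcp_pos"],moves(s,.7083,-.0733,.026,19.7))
```

```text
27.2667 [ 0.70832408 -0.07278115  0.08654557] (array([-0.4, -0.3, 60.5]), [array([ 0.01,  0.01, -0.  ]), array([ 1.e-02, -2.e-02,  3.e+01])])
```

View pics/s10.png

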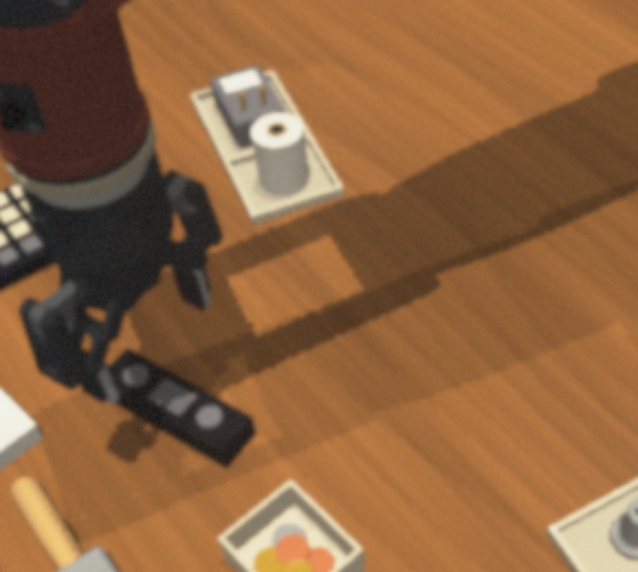

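tray2 now holds the adapter (245,100) and the narrow roll (280,155). The gripper is over the cassette at (180,400), centred by the numbers, so I'll grip it.

>>> apply_moves(
  steps=[
    [0,0,0,25,0,0,0],
    [0,0,0,45,0,0,0],
    [0,0,0,58,0,0,0],
    [0,0,0,61,0,0,0],
    [0,0,0,61,0,0,0],
  ],
)

```text
clock: 27.68
tcp_pos: [0.7066, -0.0724, 0.0229]
tcp_rot: [[-0.337, 0.942, -0.003], [0.942, 0.337, 0.001], [0.001, -0.002, -1.0]]
wrist_force: [-0.1, -0.6, -0.7]
grip_width: 1.001
finger_force: 0.0
```

>>> apply_moves(
  steps=[
    [0,0,0,0,0,0,0],
    [1,0,0,0,0,0,0],
    [1,0,0,0,0,0,0],
    [1,0,0,0,0,0,0],
    [1,0,0,0,0,0,0],
  ],
)

```text
clock: 28.1
tcp_pos: [0.7082, -0.0728, 0.0252]
tcp_rot: [[-0.337, 0.942, 0.001], [0.942, 0.337, -0.0], [-0.001, 0.001, -1.0]]
wrist_force: [0.5, 0.3, -0.4]
grip_width: 0.451
finger_force: 0.0
```

>>> apply_moves(
  steps=[
    [1,0,0,0,0,0,0],
    [1,0,0,0,0,0,0],
    [1,0,0,0,0,0,0],
    [1,0,0,0,0,0,0],
    [1,0,0,0,0,0,0],
  ],
)

```text
clock: 28.52
tcp_pos: [0.7084, -0.0728, 0.0253]
tcp_rot: [[-0.337, 0.942, 0.002], [0.942, 0.337, -0.0], [-0.001, 0.001, -1.0]]
wrist_force: [0.1, 0.0, 6.0]
grip_width: 0.411
finger_force: 42.6
```

>>> apply_moves(
  steps=[
    [1,0,0,-10,0,0,0],
    [1,0,0,-40,0,0,0],
    [1,0,0,-75,0,0,0],
    [1,0,0,-105,0,0,0],
    [1,0,0,-120,0,0,0],
  ],
)

```text
clock: 28.93
tcp_pos: [0.7094, -0.073, 0.1493]
tcp_rot: [[-0.337, 0.941, 0.005], [0.942, 0.337, -0.001], [-0.003, 0.005, -1.0]]
wrist_force: [0.1, 0.2, 1.3]
grip_width: 0.409
finger_force: 41.9
```

>>> apply_moves(
  steps=[
    [1,0,0,0,0,0,0],
    [1,0,0,0,0,0,0],
    [1,0,0,0,0,0,0],
    [1,0,0,0,0,0,0],
    [1,0,0,0,0,0,0],
  ],
)

```text
clock: 29.35
tcp_pos: [0.7062, -0.0723, 0.1413]
tcp_rot: [[-0.337, 0.942, -0.004], [0.942, 0.337, 0.001], [0.002, -0.004, -1.0]]
wrist_force: [0.7, 0.3, -1.3]
grip_width: 0.411
finger_force: 41.9
```

Run:
```python
from h import *
from station import robot
s=robot.get_state(); print(s["clock"],s["tcp_pos"],moves(s,.50,-.02,.12,-8.7),moves(s,.4482,.2643,.12,-8.7))
```

```text
29.35 [ 0.70619082 -0.07231954  0.14132271] (array([ 118.7, -176.4,   22.3]), [array([-0.04, -0.01,  4.73]), array([ 2.000e-02, -6.000e-02, -2.527e+01])]) (array([ 403.8, -129.4,   22.8]), [array([-0.04, -0.01,  4.73]), array([ 2.000e-02, -6.000e-02, -2.527e+01])])
```

>>> apply_moves(
  steps=[
    [1,25,-8,0,0,0,0],
    [1,60,-19,0,0,0,0],
    [1,97,-31,0,0,0,0],
    [1,135,-43,0,0,0,0],
    [1,173,-56,0,0,0,0],
  ],
)

```text
clock: 29.77
tcp_pos: [0.5948, 0.0724, 0.1428]
tcp_rot: [[-0.336, 0.942, -0.002], [0.942, 0.336, 0.0], [0.001, -0.002, -1.0]]
wrist_force: [-0.0, 1.8, -0.7]
grip_width: 0.411
finger_force: 41.9
```

>>> apply_moves(
  steps=[
    [1,38,-12,0,0,0,0.8],
    [1,76,-24,0,0,0,1.7],
    [1,114,-37,0,0,0,2.7],
    [1,150,-48,0,0,0,3.8],
    [1,180,-58,0,0,0,4.73],
  ],
)

```text
clock: 30.18
tcp_pos: [0.4789, 0.2229, 0.1432]
tcp_rot: [[0.156, 0.988, -0.002], [0.988, -0.156, -0.0], [-0.0, -0.002, -1.0]]
wrist_force: [0.8, 0.6, -1.0]
grip_width: 0.41
finger_force: 41.8
```

>>> apply_moves(
  steps=[
    [1,0,0,0,0,0,0],
    [1,0,0,0,0,0,0],
    [1,0,0,0,0,0,0],
    [1,0,0,0,0,0,0],
    [1,0,0,0,0,0,0],
  ],
)

```text
clock: 30.6
tcp_pos: [0.4822, 0.2202, 0.1441]
tcp_rot: [[0.152, 0.988, -0.0], [0.988, -0.152, -0.0], [-0.0, -0.0, -1.0]]
wrist_force: [-0.2, -0.0, -1.3]
grip_width: 0.405
finger_force: 41.9
```

Run:
```python
from h import *
from station import robot
s=robot.get_state(); print(s["clock"],s["tcp_pos"],moves(s,.4482,.2643,.0283,-8.7))
```

```text
30.6 [0.48218047 0.22024097 0.14405037] (array([ 38.4, -40.3, 115.7]), [array([-0.  ,  0.  , -0.01]), array([ 0.  ,  0.  , 29.99])])
```

>>> apply_moves(
  steps=[
    [1,20,-22,0,0,0,0],
    [1,38,-42,0,0,0,0],
    [1,38,-42,25,0,0,0],
    [1,38,-42,60,0,0,0],
    [1,38,-42,85,0,0,0],
  ],
)

```text
clock: 31.02
tcp_pos: [0.4459, 0.2647, 0.0579]
tcp_rot: [[0.151, 0.988, 0.0], [0.988, -0.151, 0.0], [0.0, 0.0, -1.0]]
wrist_force: [-0.4, -0.8, -0.6]
grip_width: 0.409
finger_force: 41.9
```

>>> apply_moves(
  steps=[
    [1,0,0,0,0,0,0],
    [1,0,0,0,0,0,0],
    [1,0,0,0,0,0,0],
    [1,0,0,0,0,0,0],
    [1,0,0,0,0,0,0],
  ],
)

```text
clock: 31.43
tcp_pos: [0.4474, 0.2656, 0.0614]
tcp_rot: [[0.152, 0.988, 0.003], [0.988, -0.152, 0.001], [0.002, 0.003, -1.0]]
wrist_force: [-0.2, 0.2, -0.2]
grip_width: 0.412
finger_force: 41.8
```

Run:
```python
from h import *
from station import robot
i=robot.read_camera("scene")["pixels"][:,:,::-1]
cv2.imwrite("pics/s11.png",cv2.resize(i[210:410,350:570],None,fx=3,fy=3))
s=robot.get_state(); print(s["clock"],s["tcp_pos"],moves(s,.4462,.2646,.0283,-8.7))
```

```text
31.4833 [0.44715285 0.26563362 0.0611786 ] (array([-1.2, -0.9, 32.9]), [array([ 0.03, -0.02, -0.  ]), array([-0.03, -0.04, 30.  ])])
```

>>> apply_moves(
  steps=[
    [1,-1,0,12,0,0,0],
    [1,-1,0,22,0,0,0],
    [1,-1,0,28,0,0,0],
    [1,-1,0,31,0,0,0],
    [1,-1,0,31,0,0,0],
  ],
)

```text
clock: 31.9
tcp_pos: [0.4447, 0.2639, 0.0281]
tcp_rot: [[0.151, 0.989, -0.003], [0.989, -0.151, -0.001], [-0.002, -0.002, -1.0]]
wrist_force: [-4.5, -2.9, 9.4]
grip_width: 0.407
finger_force: 43.3
```

>>> apply_moves(
  steps=[
    [1,0,0,0,0,0,0],
    [1,0,0,0,0,0,0],
    [1,0,0,0,0,0,0],
    [1,0,0,0,0,0,0],
    [1,0,0,0,0,0,0],
  ],
)

```text
clock: 32.32
tcp_pos: [0.4446, 0.2639, 0.0281]
tcp_rot: [[0.151, 0.989, -0.002], [0.989, -0.151, -0.001], [-0.001, -0.002, -1.0]]
wrist_force: [-2.6, -2.2, 7.8]
grip_width: 0.414
finger_force: 43.2
```

On the floor at z = 0.0281, as expected. I'll release, rise straight up, and back off toward the base side for a clear view.

>>> apply_moves(
  steps=[
    [0.5,0,0,0,0,0,0],
    [0.48,0,0,0,0,0,0],
    [0.48,0,0,0,0,0,0],
    [0.48,0,0,0,0,0,0],
    [0.48,0,0,0,0,0,0],
  ],
)

```text
clock: 32.73
tcp_pos: [0.4453, 0.2642, 0.028]
tcp_rot: [[0.151, 0.989, -0.0], [0.989, -0.151, -0.0], [-0.0, -0.0, -1.0]]
wrist_force: [-1.3, 0.2, 0.0]
grip_width: 0.521
finger_force: 0.0
```

>>> apply_moves(
  steps=[
    [0.48,0,0,-15,0,0,0],
    [0.48,0,0,-45,0,0,0],
    [0.48,0,0,-80,0,0,0],
    [0.48,0,0,-120,0,0,0],
    [0.48,0,0,-150,0,0,0],
  ],
)

```text
clock: 33.15
tcp_pos: [0.4461, 0.2645, 0.1813]
tcp_rot: [[0.151, 0.989, 0.002], [0.989, -0.151, 0.001], [0.001, 0.002, -1.0]]
wrist_force: [2.2, -0.4, 0.3]
grip_width: 0.516
finger_force: 0.0
```

>>> apply_moves(
  steps=[
    [0.4,-40,0,-20,0,0,0],
    [0,-80,0,-40,0,0,0],
    [0,-120,0,-60,0,0,0],
    [0,-160,0,-60,0,0,0],
    [0,-200,0,-60,0,0,0],
  ],
)

```text
clock: 33.57
tcp_pos: [0.4166, 0.0702, 0.2404]
tcp_rot: [[0.15, 0.989, 0.005], [0.989, -0.15, -0.0], [0.001, 0.005, -1.0]]
wrist_force: [0.5, 0.2, -0.3]
grip_width: 1.002
finger_force: 0.0
```

>>> apply_moves(
  steps=[
    [0,-30,0,0,0,0,0],
    [0,-50,0,0,0,0,0],
    [0,-50,0,0,0,0,0],
    [0,-50,0,0,0,0,0],
    [0,-50,0,0,0,0,0],
  ],
)

```text
clock: 33.98
tcp_pos: [0.4086, 0.0224, 0.2383]
tcp_rot: [[0.152, 0.988, 0.0], [0.988, -0.152, 0.0], [0.001, 0.0, -1.0]]
wrist_force: [-0.3, 0.4, 0.4]
grip_width: 0.995
finger_force: 0.0
```

Run:
```python
from h import *
from station import robot
c=robot.read_camera("top"); i=c["pixels"][:,:,::-1]; s=robot.read_camera("scene")["pixels"][:,:,::-1]
a=cv2.resize(i[150:340,160:520],(720,380),interpolation=cv2.INTER_CUBIC)
b=cv2.resize(s[90:420,200:560],(360,220)) 
b=np.hstack([cv2.resize(s[100:200,200:320],(264,220)),cv2.resize(s[260:420,360:550],(261,220))]); b=np.pad(b,((0,0),(0,720-b.shape[1]),(0,0)))
cv2.imwrite("pics/f.png",np.vstack([a,b])); print(robot.get_state()["clock"])
```

```text
34.0833
```

View pics/f.png

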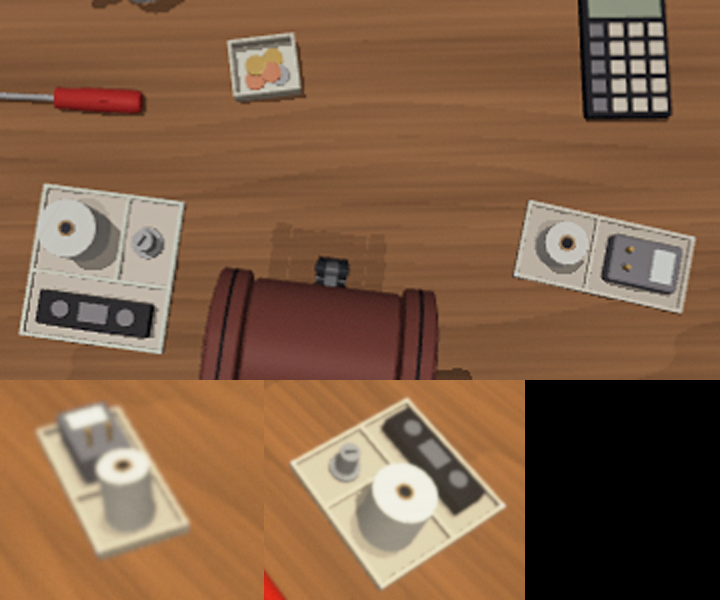

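All five pieces sit in their compartments: wide roll (66,228), lock (147,242), cassette (95,314), narrow roll (566,243) and adapter (642,263). The cup at (265,68) hasn't moved and the arm touches nothing, so I'm handing in.

```bash
python3 -c "
from station import robot
print(robot.finish_job())"
```

```text
the job is handed in; nothing more can be done
None
```

I put all five pieces in their compartments, left the coin cup where it was, and handed the job in at about 34 s on the robot's clock; the hand-in gave no verdict.

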